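# Rivet the oil strainer and fit it in the gearbox case

## Task

Put the black handled cover on the loose oil strainer where it lies on the bench, with both of its push rivets' shanks in the strainer's two holes, then press both rivet pins fully home so that the parts lock together. Then lift the joined strainer by the cover's handle and set it fully home in the mouth of the open gearbox case, lowering each time instead of letting it fall. Leave the other things on the bench where they stand.

Things in the scene. Friction and masses are not known exactly. Their poses are not given: they have to be found in the camera images.
- cover: Loose black plastic plate 150 (x) x 76 (y) x 6 mm with a fin handle and two captive white push rivets. Origin: centre of the plate's underside, z up. Two round rivet shanks, 12 in diameter, stick out 26 below the plate at x = +56 and -56, y = 0, the last 9 mm tapered to 4. Starts level on the wooden rest, shanks in its slot. Fits either way round (half turn). About 0.2 kg.
- handle (a point): Centre of the top of the cover's upright black fin handle, 52 mm above the cover's origin. The fin is 50 long (cover's x), 14 thick (y) and rises 46 above the plate; grip it across its 14 mm.
- head0 (a point): Centre of the flat top of the pin head of rivet 0 (cover x = +56). The head is a white disc, 24 in diameter, 5 thick, over a collar 28 in diameter and 4 high on the plate. Head top above the cover's origin: 29 mm when proud (joint 0), 15 mm when home.
- head1 (a point): The same for the rivet at x = -56 of the cover.
- pin0 (a joint): How far the pin of rivet 0 is pushed in, m. 0: proud; 0.014: home, the head on its collar, a firm stop. Starts at 0 to 0.002; takes about 6 N straight down (more if fast); stays where it is left. Pushed in, it spreads two legs out of the shank (to 24 mm across, 8 mm below the plate), so the shank no longer enters or leaves a hole.
- pin1 (a joint): The same for rivet 1 (x = -56).
- strainer: Loose metal tray: flat top plate 160 (x) x 84 (y) x 6 mm over a skirt 134 x 60, 30 deep, on which it stands. Origin: centre of the skirt's underside, z up; plate top at 36. Square holes of 16 x 16 through the plate at x = +56 and -56, y = 0. With the cover on, the cover's origin is 36 above the strainer's; once locked it has about 2 mm of vertical play. 0.3 kg.
- hole0 (a point): Centre of the hole at x = +56 of the strainer, at the top of the plate.
- hole1 (a point): Centre of the hole at x = -56 of the strainer, at the top of the plate.
- case: Open gearbox case: fixed aluminium casting 210 (x) x 116 (y) x 60 mm high. Origin: centre of its underside, z up. Its mouth, 140 (x) x 66 (y), 52 deep, is centred on the origin. The strainer's skirt goes in with 3 mm to spare each side, long side along x, either way round, until its plate lies on the case's top: strainer origin 30 above the case's origin.
- rest: Fixed wooden rest, 180 (x) x 104 (y) x 40 high, with a slot 34 wide along x, 34 deep; the cover lies on it at the start. Origin at the centre of its underside.
- shaft: Bystander, to be left alone: stepped steel gearbox shaft standing on end, 190 tall, 40 in diameter at the foot (mm). Origin at the centre of its underside.
- spray_can: Bystander, to be left alone: spray can standing, 165 tall, 48 in diameter (mm). Origin at the centre of its underside.
- oil_bottle: Bystander, to be left alone: grey oil bottle standing, 220 tall, 68 in diameter (mm). Origin at the centre of its underside.
- gear: Bystander, to be left alone: steel gear lying flat, 86 in diameter, 36 tall (mm). Origin at the centre of its underside.
- bearing: Bystander, to be left alone: steel bearing ring lying flat, 66 in diameter, 20 tall (mm). Origin at the centre of its underside.
- pinion: Bystander, to be left alone: steel pinion standing on its end face, 58 in diameter, 51 tall (mm). Origin at the centre of its underside.
- wrench: Bystander, to be left alone: steel spanner, 190 long, lying at the back of the bench (mm). Origin at the centre of its underside.
Things that resemble listed ones, but are neither listed nor needed, are in the scene too. Leave any yellow look-alike of the case alone.

How it is judged:
On the way, in this order (a step that is already met when the one before it is completed fails the run):
1. the cover lies on the strainer, its shanks in the holes, the strainer on the bench, both pins still proud (x of cover in the frame of strainer between -0.005 and 0.005 m and y of cover in the frame of strainer between -0.005 and 0.005 m and z of cover in the frame of strainer between 0.033 and 0.0405 m and angle between the x axis of cover and the x axis of strainer, either way round below 0.1 rad and value of joint each of pin0, pin1 below 0.009 m and height (world z) of strainer below 0.012 m), for 0.2 s.
2. both pins are pressed home while the strainer stands on the bench (x of cover in the frame of strainer between -0.005 and 0.005 m and y of cover in the frame of strainer between -0.005 and 0.005 m and z of cover in the frame of strainer between 0.033 and 0.0405 m and angle between the x axis of cover and the x axis of strainer, either way round below 0.1 rad and value of joint each of pin0, pin1 above 0.012 m and height (world z) of strainer below 0.012 m), for 0.2 s.
3. cover and strainer are lifted together, locked (x of cover in the frame of strainer between -0.005 and 0.005 m and y of cover in the frame of strainer between -0.005 and 0.005 m and z of cover in the frame of strainer between 0.033 and 0.0405 m and angle between the x axis of cover and the x axis of strainer, either way round below 0.1 rad and value of joint each of pin0, pin1 above 0.012 m and height (world z) of strainer above 0.062 m), for 0.1 s.
At the end, for the whole second after the job is handed in: At rest, strainer in the case mouth: 6 mm of centre, origin 30 mm above the case's within 4 mm, long sides aligned within 0.09 rad, tilt under 0.05 rad; cover on it within 5 mm of centre and 0.1 rad, 33 to 40.5 mm above its origin; both pins at least 12 mm in (of 14) (x of cover in the frame of strainer between -0.005 and 0.005 m and y of cover in the frame of strainer between -0.005 and 0.005 m and z of cover in the frame of strainer between 0.033 and 0.0405 m and angle between the x axis of cover and the x axis of strainer, either way round below 0.1 rad and value of joint each of pin0, pin1 above 0.012 m and horizontal distance between strainer and case below 0.006 m and z of strainer in the frame of case between 0.026 and 0.034 m and angle between the x axis of strainer and the x axis of case, either way round below 0.09 rad and angle between strainer's own z axis and vertical below 0.05 rad and linear speed of each of strainer, cover below 0.02 m/s); the robot touches nothing.
It fails at once if the cover, alone or joined, is let fall: above 80 mm with no finger on it or on the strainer (height (world z) of cover above 0.08 m and contact force between the fingers and cover below 0.05 N and contact force between the fingers and strainer below 0.05 N).
It fails at once if a bystander is moved by more than 30 mm or knocked over (distance of any of shaft, spray_can, oil_bottle, gear, bearing, pinion, wrench from where it was at the start of the episode above 0.03 m or angle between any of shaft, spray_can, oil_bottle, gear, bearing, pinion, wrench's own z axis and vertical above 0.5 rad).
It also fails if it takes over 70 s, if anything falls off the work surface, if the arm or the gripper's body presses on something with over 40 N, if the wrist force passes 120 N, or if a joint passes its speed limit or range.

## Robot

A 7-joint arm with a two-finger parallel gripper is mounted at the origin on the work surface. World frame = base frame: x ahead of the robot, y to its left, z up, the work surface at z = 0. Lengths are in m, angles in rad, forces in N, time in s.
With the tool pointing down it reaches from about 0.35 to 0.9 m from the base axis. Payload 8.1 kg.
Tool frame: the origin (TCP) lies at the very end of the fingers, on their centre line; the grasp point (between the pads) lies 19 mm behind it; z points along the fingers, y is the line along which they close (so a half turn about z gives the same grasp; the last joint's range is limited). The gripper opens to 85 mm and grips with 20 to 120 N. Pads are 22 mm wide; open, the fingers measure 114 mm over their backs; the gripper's body (76 mm by 85 mm) begins 54 mm behind the grasp point. The pads swing forward as they close: fully open they stand 13 mm farther back than shut.
Start: joints at [0.997, 0.434, 0.025, 1.573, -0.012, 1.134, -0.075], TCP at [0.283, -0.557, 0.231] pointing down, gripper open.
Joint ranges: [-2.62, 2.62], [-0.44, 2.09], [-1.27, 1.32], [0.08, 2.57], [-1.32, 4.46], [0.12, 2], [-2.74, 2.74]. Speed limits (rad/s): [2.22, 2.22, 3.01, 3.01, 3.14, 3.14, 3.14].

## Interface

Orientations are given as a rotation vector (axis times angle).
In Python, from station import robot gives the robot as it stands.
- The arm moves only by the tool apply_moves, never from a script. Its argument "series" is one flat list of numbers, 6 for each row, row after row: the shift along the tool's x, y, z in m, then the turn, a rotation vector about the tool's x, y, z in rad. A call has 1 to 20 rows; each row shifts and turns the commanded pose from where the row before left it, along the tool's axes as they then stand; what a row does not reach is not made up. A row lasts 1/12 s, in which the tool goes at most 41.7 mm and 7.16 degrees, less where a joint would pass 70% of its speed; a pose out of reach is approached as far as the arm can. A call with a gripper value outside its range is refused whole. "grip" is the finger opening in m, from 0 to 0.0854, set as the call begins (left out, the last holds). The fingers move at their own pace and stop on an object; "force" is the grip in N (left out, the last holds). Time passes only in rows, so rows that do not move let the fingers close. It gives the time, the measured TCP pose, the force, the opening and the grip force at its end, in the units of the state.
- robot.get_obs(): the state, without advancing time (a new reading comes with each control period).
- robot.snapshot(name): name is "scene" or "top" or "wrist"; returns (picture, depth): 400x640x3 uint8, red, green, blue; 400x640 float32, m along the optical axis (not along the pixel's ray), 0 where there is no reading.
- robot.camera_model(name): a dict with "mtx" (3x3 intrinsics, pixels), "distortion" ([k1, k2, p1, p2, k3] as OpenCV has them; the pictures are not rectified), "rvec" (rotation vector, rad) and "tvec" (3), from world to camera coordinates, as OpenCV has them; the wrist camera has in their place "tool_from_camera" (4x4, takes a point from camera to tool coordinates, whose origin is the TCP and whose axes are the flange's). Camera axes: x right, y down, z forward; pixel columns grow to the right and rows downward; lengths in m; the calibration is good to about 2 mm. A picture is of the moment at which its call begins: read the wrist's pose just before it. camera_model takes no time and is no camera call.
- robot.close_job(): hands the job in; it is judged then, once.
Trained networks look in the newest picture that a camera, given by its name, has taken for a name from the list of things; names that differ only in an ending like _2 or _b are one class to them, and where a whole thing is asked for, a point or a joint stands for the part that bears it (a point fixed in the world has none). Each returns a list of dicts, best first, with "p" (0 to 1); they miss things now and then, are a little off and sometimes report something else, mostly with a low value. They report only what shows in the picture. A call takes as long as a camera call. They do not tell look-alikes from the thing itself.
- robot.search_frame(camera, target): "centre" ([row, column] as shares, 0 to 1, of the picture: columns of its width, rows of its height, amid what is visible of it).
- robot.outline_of(camera, target): "region" (400x640 bool, what is visible of it) and "centre" ([row, column] as shares, 0 to 1, of the picture: columns of its width, rows of its height, amid what is visible of it).
- robot.pinpoint(camera, target): "centre" ([row, column] as shares, 0 to 1, of the picture: columns of its width, rows of its height: a listed point, or the origin of a listed thing).
The state is a dict: "clock": time; "joints": joint angles; "dq": joint speeds; "tau": joint torques, N m; "eef_pos": TCP position; "tool_rot": TCP orientation; "contact_force": force on the tool from outside, world axes, zero at the start; "torque": the same for the moment, N m; "finger_gap": finger opening in m; "finger_force": force on a finger pad.
Only numpy, scipy, OpenCV 4.12 (cv2) and the standard library are available. Lean on these libraries where they do the work, as an engineer would, in place of code of your own. Each camera call takes 0.05 s, during which the arm holds its last target. There are 200 camera calls.

## Working session

There is one attempt and no reset: what is moved stays moved. The work goes in short steps, Python scripts to look and compute and a tool call to move; the robot and the scene stay as the last step left them, time stands still between calls to the robot, and variables do not carry over. Pictures are saved under pics/ and viewed, at most 10 in all, crops included, and the job is handed in when it is done.

Besides the shell and the picture viewer there is one more tool, called after ">>>" as name(argument=value, ...) on one line, values as JSON. apply_moves: Moves the arm, as the interface text tells. Its arguments: {"type":"object","properties":{"series":{"type":"array"},"grip":{"type":"number"},"force":{"type":"number"}},"required":["series"]}

```bash
mkdir -p pics; cat > h.py <<'E'
import numpy as np, cv2
from scipy.spatial.transform import Rotation as R
from station import robot
def cam(name, obs=None):
    m=robot.camera_model(name); K=np.array(m["mtx"]); d=np.array(m["distortion"])
    if name=="wrist":
        T=np.eye(4); T[:3,:3]=R.from_rotvec(obs["tool_rot"]).as_matrix(); T[:3,3]=obs["eef_pos"]
        W=T@np.array(m["tool_from_camera"])
    else:
        W=np.eye(4); r=cv2.Rodrigues(np.array(m["rvec"],float))[0]
        W[:3,:3]=r.T; W[:3,3]=-r.T@np.array(m["tvec"],float).ravel()
    return K,d,W
def rays(c,uv):
    K,d,W=c; p=cv2.undistortPoints(np.array(uv,float).reshape(-1,1,2),K,d).reshape(-1,2)
    return np.c_[p,np.ones(len(p))]@W[:3,:3].T, W[:3,3]
def atz(c,uv,z):
    r,o=rays(c,uv); return o+r*((z-o[2])/r[:,2])[:,None]
def cloud(c,uv,dep):
    r,o=rays(c,uv); return o+r*np.array(dep)[:,None]
def pts(c,depth,region=None):
    m=(depth>0)&(region if region is not None else True); v,u=np.nonzero(m)
    return cloud(c,np.c_[u,v],depth[v,u]),u,v
def save(n,im,s=1): cv2.imwrite("pics/"+n,cv2.resize(im[...,::-1],None,fx=s,fy=s,interpolation=cv2.INTER_CUBIC))
def px(c): return [c[1]*640,c[0]*400]
E
python3 - <<'E'
from h import *
o=robot.get_obs(); print(o["clock"],o["eef_pos"],o["tool_rot"],o["contact_force"])
for n in("scene","top"):
    im,d=robot.snapshot(n); save(n+"1.png",im); np.savez(n+"1",im=im,d=d); c=cam(n); print(n,c[2].round(3).tolist())
    for t in ["cover","strainer","case","rest"]:
        for r in robot.outline_of(n,t)[:4]:
            p,u,v=pts(c,d,r["region"])
            print(t,round(r["p"],2),np.round(px(r["centre"])),len(p), np.median(p,0).round(3) if len(p) else"", np.percentile(p[:,2],95).round(3) if len(p) else"")
E
```

```text
0.0 [ 0.28320263 -0.55657059  0.23051169] [-3.05347958e+00 -7.32291587e-01  8.51044727e-04] [0.63727186 0.22407915 0.18751282]
scene [[-0.788, 0.443, -0.428, 1.102], [0.616, 0.564, -0.55, 0.792], [-0.002, -0.697, -0.717, 1.133], [0.0, 0.0, 0.0, 1.0]]
cover 0.85 [308. 212.] 837 [ 0.536 -0.014  0.05 ] 0.09
strainer 0.81 [269. 168.] 792 [ 0.512 -0.294  0.038] 0.042
strainer 0.67 [295. 277.] 1231 [0.733 0.201 0.13 ] 0.221
case 0.89 [397. 267.] 3381 [0.462 0.302 0.055] 0.064
case 0.89 [463. 224.] 2618 [0.166 0.31  0.054] 0.065
rest 0.91 [307. 227.] 823 [0.57  0.026 0.033] 0.045
top [[-0.013, -0.994, 0.112, 0.343], [-1.0, 0.012, -0.014, 0.001], [0.012, -0.112, -0.994, 1.308], [0.0, 0.0, 0.0, 1.0]]
cover 0.67 [328. 187.] 1441 [ 0.525 -0.022  0.046] 0.09
cover 0.63 [421. 192.] 1711 [ 0.498 -0.298  0.035] 0.04
strainer 0.6 [323. 206.] 58 [ 0.47  -0.02   0.067] 0.071
strainer 0.58 [423. 192.] 1751 [ 0.496 -0.299  0.035] 0.04
strainer 0.58 [364. 240.] 433 [ 0.369 -0.122  0.045] 0.053
case 0.92 [211. 213.] 3853 [0.459 0.3   0.056] 0.063
case 0.57 [204. 322.] 4116 [0.157 0.311 0.056] 0.063
rest 0.65 [311. 185.] 829 [ 0.529 -0.002  0.039] 0.044
rest 0.56 [364. 239.] 447 [ 0.369 -0.121  0.045] 0.053
```

View pics/top1.png

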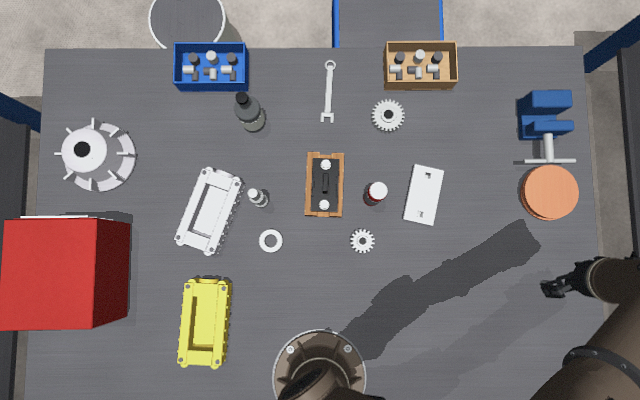

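View pics/scene1.png

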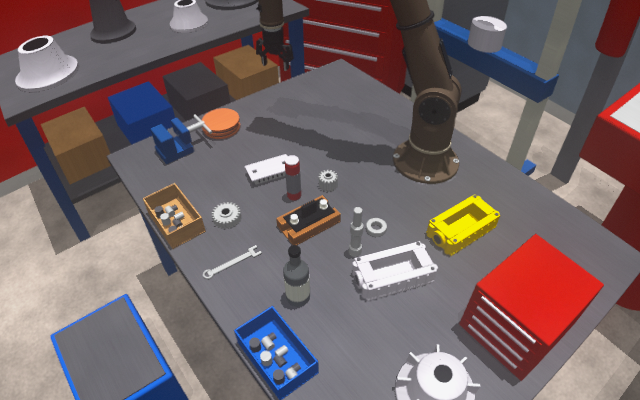

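Top view: the cover is on the wooden rest at (325,184), with the spray can beside it at (376,194). The strainer is at (424,194) with two holes. The aluminium/white case is at (210,210); the yellow one at (205,322) is the look-alike, so I leave it alone. Next I get coarse poses.

```bash
cat >> h.py <<'E'
def rect(xy):
    (cx,cy),(w,h),a=cv2.minAreaRect(np.array(xy,np.float32))
    if w<h: w,h,a=h,w,a+90
    a=(a+90)%180-90
    return np.round([cx,cy,w,h],4),round(a,2)
def band(p,ctr,rad,z0,z1):
    k=(np.hypot(p[:,0]-ctr[0],p[:,1]-ctr[1])<rad)&(p[:,2]>z0)&(p[:,2]<z1); return k
E
python3 - <<'E'
from h import *
f=np.load("top1.npz"); c=cam("top"); P,u,v=pts(c,f["d"])
for n,ctr,rad,z0,z1 in [("strainer",(.5,-.3),.13,.025,.05),("case",(.46,.3),.15,.045,.075),("fin",(.525,-.02),.07,.075,.12),("cover",(.525,-.02),.13,.0435,.06)]:
    k=band(P,ctr,rad,z0,z1); print(n,k.sum(),rect(P[k,:2]),np.median(P[k,2]).round(4))
im=f["im"][120:280,160:480]; save("crop1.png",im,2.5)
robot.snapshot("top")
for t,z in [("head0",.068),("head1",.068),("handle",.092),("hole0",.036),("hole1",.036),("case",0),("shaft",0),("spray_can",0),("pinion",0),("bearing",0),("oil_bottle",0),("gear",0)]:
    for r in robot.pinpoint("top",t)[:2]: print(t,round(r["p"],2),np.round(px(r["centre"])),atz(c,[px(r["centre"])],z).round(4))
E
```

```text
strainer 1653 (array([ 0.4973, -0.2999,  0.1612,  0.0861]), -13.16) 0.0354
case 2383 (array([0.446 , 0.2664, 0.2317, 0.1938]), -20.37) 0.0591
fin 96 (array([ 0.5266, -0.0232,  0.0493,  0.0135]), -0.79) 0.0919
cover 1065 (array([ 0.5264, -0.053 ,  0.1765,  0.168 ]), 0.86) 0.0463
head0 0.63 [328. 162.] [[ 0.5859 -0.0309  0.068 ]]
head0 0.53 [323. 203.] [[ 0.4732 -0.0162  0.068 ]]
head1 0.63 [328. 162.] [[ 0.5859 -0.0309  0.068 ]]
head1 0.53 [323. 203.] [[ 0.4732 -0.0162  0.068 ]]
handle 0.75 [324. 185.] [[ 0.5184 -0.0201  0.092 ]]
handle 0.43 [371. 197.] [[ 0.4853 -0.1445  0.092 ]]
hole0 0.96 [427. 177.] [[ 0.545  -0.3108  0.036 ]]
hole0 0.89 [421. 216.] [[ 0.4374 -0.2894  0.036 ]]
hole1 0.96 [427. 177.] [[ 0.545  -0.3108  0.036 ]]
hole1 0.89 [421. 216.] [[ 0.4374 -0.2894  0.036 ]]
case 0.89 [216. 212.] [[0.4581 0.2882 0.    ]]
shaft 0.72 [422. 212.] [[ 0.4513 -0.3006  0.    ]]
shaft 0.52 [260. 201.] [[0.4865 0.165  0.    ]]
spray_can 0.64 [370. 196.] [[ 0.4996 -0.1525  0.    ]]
pinion 0.83 [363. 239.] [[ 0.376  -0.1302  0.    ]]
bearing 0.76 [270. 240.] [[0.3744 0.136  0.    ]]
oil_bottle 0.95 [255. 120.] [[0.7269 0.1796 0.    ]]
gear 0.76 [387. 118.] [[ 0.7283 -0.2072  0.    ]]
```

View pics/crop1.png

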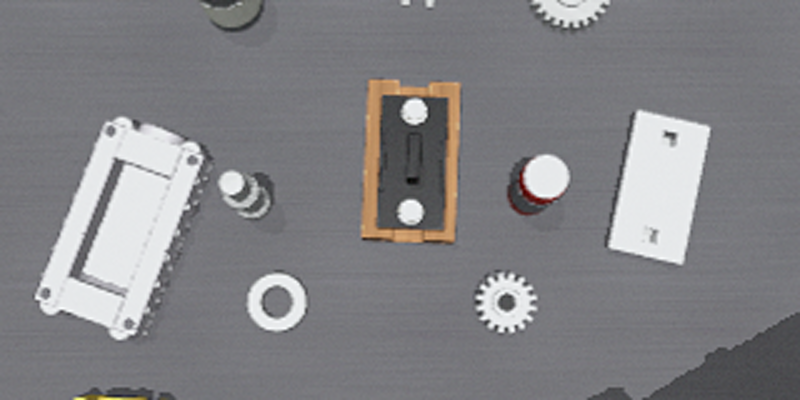

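The crop agrees: the cover is on the wooden rest, the strainer is the white plate on the right with two holes, and the case is the white one on the left. I'll turn the tool first, since the half-turned yaw leaves joint 7 enough range at all three stations.

```bash
cat >> h.py <<'E'
def go(x=None,y=None,z=None,yaw=None):
    "print remaining tool-frame shift (before turn) and turn about tool z; yaw = world heading of tool x, deg"
    o=robot.get_obs(); M=R.from_rotvec(o["tool_rot"]).as_matrix(); p=np.array(o["eef_pos"])
    t=np.array([p[i] if q is None else q for i,q in enumerate((x,y,z))])
    cy=np.degrees(np.arctan2(M[1,0],M[0,0])); yw=cy if yaw is None else yaw
    T=R.from_euler("zx",[np.radians(yw),np.pi]).as_matrix()
    print("t",round(o["clock"],2),"pos",p.round(4),"yaw",cy.round(2),"tilt",np.degrees(np.arccos(-M[2,2])).round(2),"gap",round(o["finger_gap"],4),"F",np.round(o["contact_force"],1))
    print(" now: tool shift",(M.T@(t-p)).round(4),"turn",R.from_matrix(M.T@T).as_rotvec().round(4)," shift after turn",(T.T@(t-p)).round(4))
E
python3 - <<'E'
from h import *
m=robot.camera_model("wrist"); print(np.round(m["tool_from_camera"],3).tolist(),np.round(m["mtx"],0).tolist())
go(.497,-.30,.30,167)
E
```

```text
[[-0.001, -0.961, -0.276, 0.07], [1.0, -0.001, 0.001, 0.0], [-0.001, -0.276, 0.961, -0.143], [0.0, 0.0, 0.0, 1.0]] [[294.0, 0.0, 321.0], [0.0, 294.0, 198.0], [0.0, 0.0, 1.0]]
t 1.15 pos [ 0.2835 -0.557   0.2313] yaw 26.97 tilt 0.0 gap 0.0857 F [ 0.3 -0.2  0.1]
 now: tool shift [ 0.3069 -0.1323 -0.0687] turn [ 0.      0.     -2.8978]  shift after turn [-0.2659  0.2024 -0.0687]
```

>>> apply_moves(series=[0, 0, -0.01, 0, 0, -0.122, 0, 0, -0.01, 0, 0, -0.122, 0, 0, -0.01, 0, 0, -0.122, 0, 0, -0.01, 0, 0, -0.122, 0, 0, -0.01, 0, 0, -0.122, 0, 0, -0.01, 0, 0, -0.122, 0, 0, -0.01, 0, 0, -0.122, 0, 0, 0, 0, 0, -0.122, 0, 0, 0, 0, 0, -0.122, 0, 0, 0, 0, 0, -0.122, 0, 0, 0, 0, 0, -0.122, 0, 0, 0, 0, 0, -0.122, 0, 0, 0, 0, 0, -0.122, 0, 0, 0, 0, 0, -0.122, 0, 0, 0, 0, 0, -0.122, 0, 0, 0, 0, 0, -0.122, 0, 0, 0, 0, 0, -0.122, 0, 0, 0, 0, 0, -0.122, 0, 0, 0, 0, 0, -0.122, 0, 0, 0, 0, 0, -0.122])

```text
clock: 2.82
eef_pos: [0.2833, -0.5571, 0.3013]
tool_rot: [-0.353, -3.122, 0.0]
contact_force: [-0.8, -0.4, -0.1]
finger_gap: 0.0858
finger_force: 0.0
```

>>> apply_moves(series=[-0.0295, 0.0225, 0.011, 0, 0, 0, -0.0295, 0.0225, 0.011, 0, 0, 0, -0.0295, 0.0225, 0.011, 0, 0, 0, -0.0295, 0.0225, 0.011, 0, 0, 0, -0.0295, 0.0225, 0.011, 0, 0, 0, -0.0295, 0.0225, 0.011, 0, 0, 0, -0.0295, 0.0225, 0.011, 0, 0, 0, -0.0295, 0.0225, 0.011, 0, 0, 0, -0.0295, 0.0225, 0.011, 0, 0, 0, 0, 0, 0, 0, 0, 0, 0, 0, 0, 0, 0, 0])

```text
clock: 3.73
eef_pos: [0.5905, -0.4175, 0.2008]
tool_rot: [-0.354, -3.121, -0.004]
contact_force: [-1.0, -1.1, 1.0]
finger_gap: 0.0855
finger_force: 0.0
```

```bash
cat >> h.py <<'E'
def wrist(tag):
    o=robot.get_obs(); im,d=robot.snapshot("wrist"); save(tag+".png",im); np.savez(tag,im=im,d=d,p=o["eef_pos"],r=o["tool_rot"])
    return im,d,cam("wrist",o)
E
python3 - <<'E'
from h import *
im,d,c=wrist("w1"); P,u,v=pts(c,d)
k=band(P,(.497,-.3),.13,.02,.05); print(k.sum(),rect(P[k,:2]),np.median(P[k,2]).round(4), "bench",np.median(P[np.abs(P[:,2])<.015,2]).round(4))
for r in robot.pinpoint("wrist","hole0")[:3]: print(round(r["p"],2),np.round(px(r["centre"]),1),atz(c,[px(r["centre"])],.036).round(4))
go(.527,-.023,.25,178)
E
```

```text
13362 (array([ 0.521 , -0.2607,  0.1702,  0.1377]), 75.62) 0.0358 bench -0.0001
0.9 [414.  127.6] [[ 0.5572 -0.3122  0.036 ]]
t 3.83 pos [ 0.5879 -0.4212  0.2021] yaw 166.75 tilt 0.05 gap 0.0856 F [-0.4  0.1  0.2]
 now: tool shift [ 0.1506  0.3736 -0.0481] turn [-0.0006 -0.0006 -0.2661]  shift after turn [ 0.047   0.4001 -0.0479]
```

View pics/w1.png

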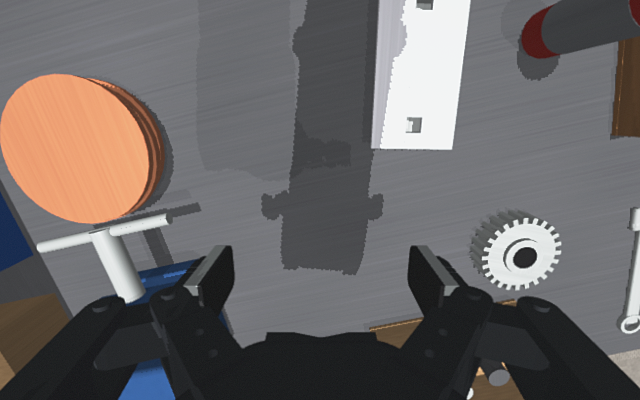

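The strainer is cut off at the top of the frame; a hole shows at (414,127). My helper used extrinsic Euler order, so I'll fix that and re-centre.

```bash
sed -i 's/"zx"/"ZX"/' h.py; python3 -c "
from h import *
go(.53,-.30,.20,167)"
```

```text
t 3.83 pos [ 0.5879 -0.4212  0.2021] yaw 166.75 tilt 0.05 gap 0.0856 F [-0.4  0.1  0.2]
 now: tool shift [0.0841 0.1047 0.0021] turn [-0.0007 -0.0005 -0.0043]  shift after turn [0.0837 0.1051 0.0021]
```

>>> apply_moves(series=[0.02, 0.026, 0, 0, 0, -0.004, 0.021, 0.026, 0, 0, 0, 0, 0.021, 0.026, 0, 0, 0, 0, 0.021, 0.026, 0, 0, 0, 0, 0, 0, 0, 0, 0, 0, 0, 0, 0, 0, 0, 0, 0, 0, 0, 0, 0, 0])

```text
clock: 4.42
eef_pos: [0.5303, -0.3026, 0.2032]
tool_rot: [0.359, 3.12, -0.003]
contact_force: [0.5, -0.9, 0.9]
finger_gap: 0.0853
finger_force: 0.0
```

```bash
python3 - <<'E'
from h import *
im,d,c=wrist("w2"); P,u,v=pts(c,d)
k=band(P,(.497,-.3),.1,.027,.045); print(k.sum(),rect(P[k,:2]),np.median(P[k,2]).round(4), "bench",np.median(P[np.abs(P[:,2])<.015,2]).round(4))
for r in robot.pinpoint("wrist","hole0")[:3]: print(round(r["p"],2),np.round(px(r["centre"]),1),atz(c,[px(r["centre"])],.036).round(4))
go(.545,-.023,.2,178)
E
```

```text
11887 (array([ 0.4997, -0.2994,  0.1599,  0.0845]), -13.56) 0.0359 bench 0.0
0.75 [318.1 203.8] [[ 0.5552 -0.3121  0.036 ]]
0.7 [313.  95.] [[ 0.4436 -0.2909  0.036 ]]
t 4.52 pos [ 0.5308 -0.3028  0.2026] yaw 166.83 tilt 0.08 gap 0.0854 F [ 0.4 -0.2  0.7]
 now: tool shift [0.0499 0.2757 0.0023] turn [-0.0011  0.0008 -0.1949]  shift after turn [-0.0045  0.2801  0.0026]
```

View pics/w2.png

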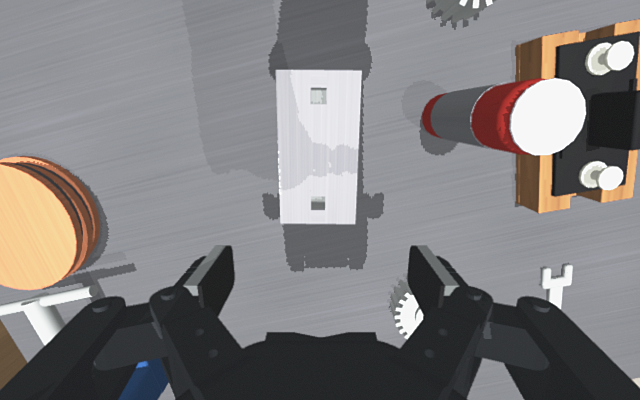

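Strainer: centre about (0.4997, -0.299), angle about -13.5°, with holes at (318,204) and (313,95) in the picture. Size and height match. Now to the cover.

>>> apply_moves(series=[0.006, 0.0345, -0.001, 0, 0, 0, 0.006, 0.0345, -0.001, 0, 0, 0, 0.006, 0.0345, -0.001, 0, 0, 0, 0.006, 0.0345, -0.001, 0, 0, 0, 0.006, 0.0345, -0.001, 0, 0, 0, 0.006, 0.0345, -0.001, 0, 0, 0, 0.006, 0.0345, 0, 0, 0, 0, 0.008, 0.0345, 0, 0, 0, 0, 0, 0, 0, 0, 0, -0.1, 0, 0, 0, 0, 0, -0.095, 0, 0, 0, 0, 0, 0, 0, 0, 0, 0, 0, 0], grip=0.06)

```text
clock: 5.52
eef_pos: [0.5448, -0.0215, 0.2081]
tool_rot: [-0.057, -3.141, -0.0]
contact_force: [0.5, 1.3, 0.6]
finger_gap: 0.0598
finger_force: 0.0
```

```bash
cat >> h.py <<'E'
def cover(c,P,ctr,zo):
    "cover pose from depth: fin top and white heads (ctr approx, zo = height of cover's origin)"
    k=band(P,ctr,.06,zo+.044,zo+.058); print("fin",k.sum(),rect(P[k,:2]),np.median(P[k,2]).round(4))
    H=[]
    for s in(1,-1):
        q=np.array(ctr)+s*.056*np.array([np.cos(ANG),np.sin(ANG)])
        for it in range(3):
            k=band(P,q,.02,zo+.012,zo+.035); top=np.percentile(P[k,2],60); k&=(P[:,2]>top-.003)
            q=np.array(cv2.minEnclosingCircle(P[k,:2].astype(np.float32))[0])
        H.append(q); print("head",k.sum(),q.round(4),(2e3*cv2.minEnclosingCircle(P[k,:2].astype(np.float32))[1]),top.round(4))
    dd=H[0]-H[1]; print("mid",((H[0]+H[1])/2).round(4),"ang",np.degrees(np.arctan2(dd[1],dd[0])).round(2),"dist",np.hypot(*dd).round(4))
ANG=-.03
E
python3 - <<'E'
from h import *
im,d,c=wrist("w3"); P,u,v=pts(c,d)
cover(c,P,(.527,-.023),.04)
for t,z in(("head0",.068),("handle",.092)):
  for r in robot.pinpoint("wrist",t)[:2]: print(t,round(r["p"],2),np.round(px(r["centre"]),1),atz(c,[px(r["centre"])],z).round(4))
go(.527,-.023,.1,178)
E
```

```text
fin 841 (array([ 0.5282, -0.0221,  0.0492,  0.014 ]), -2.99) 0.0918
head 390 [ 0.5845 -0.0252] 24.097347632050514 0.0683
head 493 [ 0.473  -0.0194] 23.395439609885216 0.0677
mid [ 0.5287 -0.0223] ang -2.97 dist 0.1117
head0 0.92 [323.7 109.9] [[ 0.4721 -0.0164  0.068 ]]
head0 0.9 [320.1 226.6] [[ 0.5869 -0.0241  0.068 ]]
handle 0.83 [321.5 173.4] [[ 0.5267 -0.0205  0.092 ]]
t 5.67 pos [ 0.5445 -0.0214  0.2082] yaw 177.94 tilt 0.01 gap 0.0601 F [-0.8 -0.  -0.1]
 now: tool shift [ 0.0174 -0.0023  0.1082] turn [-0.     -0.0001 -0.0011]  shift after turn [ 0.0174 -0.0023  0.1082]
```

View pics/w3.png

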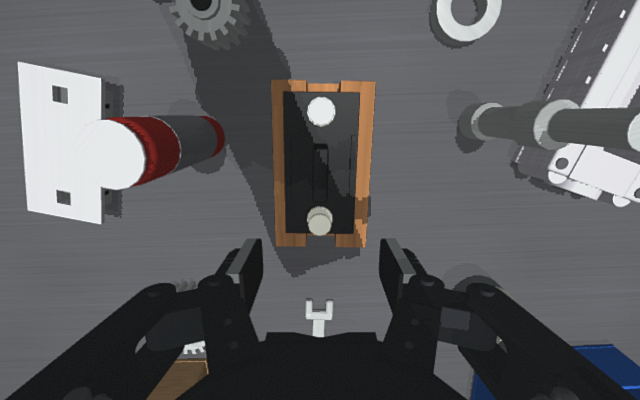

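Cover on its rest: heads at (320,110) and (320,222). Pose is (0.5285, -0.0222), angle -2.98°, with fin top at 0.092 and heads 112 mm apart, all as specified. Descending to grip the fin.

>>> apply_moves(series=[0.008, -0.0008, 0.02, 0, 0, 0.0165, 0.008, -0.0008, 0.02, 0, 0, 0, 0, 0, 0.02, 0, 0, 0, 0, 0, 0.02, 0, 0, 0, 0, 0, 0.02, 0, 0, 0, 0, 0, 0.02, 0, 0, 0, 0, 0, 0.015, 0, 0, 0, 0, 0, 0.01, 0, 0, 0, 0, 0, 0.005, 0, 0, 0, 0, 0, 0, 0, 0, 0, 0, 0, 0, 0, 0, 0])

```text
clock: 6.58
eef_pos: [0.5286, -0.0214, 0.0588]
tool_rot: [0.077, 3.14, 0.0]
contact_force: [0.2, 0.1, 0.8]
finger_gap: 0.06
finger_force: 0.0
```

>>> apply_moves(series=[0, 0, 0, 0, 0, 0, 0, 0, 0, 0, 0, 0, 0, 0, 0, 0, 0, 0, 0, 0, 0, 0, 0, 0, 0, 0, 0, 0, 0, 0, 0, 0, 0, 0, 0, 0], grip=0.0, force=50)

```text
clock: 7.08
eef_pos: [0.5287, -0.0214, 0.059]
tool_rot: [0.076, 3.139, -0.0]
contact_force: [-0.8, -0.6, 6.5]
finger_gap: 0.0133
finger_force: 49.9
```

```bash
python3 -c "
from h import *
go(.5285,-.0222,.27,177)"
```

```text
t 7.08 pos [ 0.5287 -0.0214  0.059 ] yaw 177.22 tilt 0.07 gap 0.0133 F [-0.8 -0.6  6.5]
 now: tool shift [-1.00e-04 -9.00e-04 -2.11e-01] turn [-0.0002  0.0012  0.0039]  shift after turn [ 2.00e-04 -8.00e-04 -2.11e-01]
```

>>> apply_moves(series=[0, 0, -0.01, 0, 0, 0, 0, 0, -0.02, 0, 0, 0, 0, 0, -0.03, 0, 0, 0, 0, 0, -0.03, 0, 0, 0, 0, 0, -0.03, 0, 0, 0, 0, 0, -0.03, 0, 0, 0, 0, 0, -0.03, 0, 0, 0, 0, 0, -0.03, 0, 0, 0, 0, 0, 0, 0, 0, 0, 0, 0, 0, 0, 0, 0])

```text
clock: 7.92
eef_pos: [0.5288, -0.0211, 0.2702]
tool_rot: [0.076, 3.137, -0.0]
contact_force: [-0.3, 0.1, -3.1]
finger_gap: 0.0134
finger_force: 49.0
```

```bash
python3 - <<'E'
from h import *
go(.4997,-.2994,.2,166.5)
# refine strainer from w2
f=np.load("w2.npz"); c=cam("wrist",{"eef_pos":f["p"],"tool_rot":f["r"]}); P,u,v=pts(c,f["d"])
for a,b in((.0325,.0395),(.033,.045)):
    k=band(P,(.4997,-.2994),.1,a,b); print(rect(P[k,:2]))
m=np.zeros((400,640),np.uint8); k=band(P,(.4997,-.2994),.1,.031,.041); m[v[k],u[k]]=255
cs,h=cv2.findContours(m,cv2.RETR_CCOMP,cv2.CHAIN_APPROX_NONE)
for i,q in enumerate(cs):
    if h[0][i][3]>=0 and cv2.contourArea(q)>30:
        z=atz(c,q.reshape(-1,2),.036); print("hole",rect(z[:,:2]))
g=cv2.cvtColor(f["im"],cv2.COLOR_RGB2GRAY)
print(g[90:102:2,305:332:2]); print(g[194:214:2,305:332:2])
E
```

```text
t 7.92 pos [ 0.5288 -0.0211  0.2702] yaw 177.23 tilt 0.19 gap 0.0134 F [-0.3  0.1 -3.1]
 now: tool shift [ 0.0159 -0.2793  0.0703] turn [1.000e-04 3.400e-03 1.873e-01]  shift after turn [-0.0366 -0.2774  0.0702]
(array([ 0.4996, -0.2995,  0.1599,  0.0845]), -13.56)
(array([ 0.4996, -0.2995,  0.1599,  0.0845]), -13.56)
hole (array([ 0.553 , -0.3123,  0.0166,  0.0161]), 76.88)
hole (array([ 0.4457, -0.2859,  0.0171,  0.017 ]), -13.2)
[[231 231 234 185 185 182 192 189 166 165 166 232 233 231]
 [231 231 233 206 214 210 217 214 211 184 188 231 233 231]
 [231 231 233 205 213 209 217 213 208 184 188 230 233 232]
 [231 231 234 206 212 209 216 213 211 189 186 231 233 231]
 [231 231 233 206 214 210 217 214 185 183 185 231 234 232]
 [232 231 234 206 214 211 217 213 210 184 186 232 233 231]]
[[229 228 229 231 228 230 231 230 231 231 231 233 227 229]
 [229 227 230 220 216 218 218 216 209 207 224 234 228 229]
 [229 228 231 214 209 192 202 203 203 176 221 233 227 228]
 [229 228 231 191 181 178 179 176 177 181 223 233 227 228]
 [229 228 233 139 115 116 121 123 122 120 215 233 227 228]
 [228 228 232 135 108 110 111 108 108 103 211 233 227 228]
 [228 228 233 136 110 113 113 113 113 106 211 232 227 227]
 [228 227 232 138 112 113 114 112 114 109 227 232 227 227]
 [228 228 230 214 212 212 211 212 212 209 233 232 226 227]
 [229 227 228 230 230 229 229 229 229 229 231 231 227 226]]
```

>>> apply_moves(series=[0.0018, -0.02, 0, 0, 0, 0, 0.0018, -0.031, 0, 0, 0, 0, 0.0018, -0.033, 0, 0, 0, 0, 0.0018, -0.033, 0, 0, 0, 0, 0.0018, -0.033, 0, 0, 0, 0, 0.0018, -0.033, 0, 0, 0, 0, 0.0018, -0.033, 0, 0, 0, 0, 0.0018, -0.033, 0, 0, 0, 0, 0.0015, -0.03, 0, 0, 0, 0, 0, 0, 0, 0, 0.003, 0.095, 0, 0, 0, 0, 0, 0.093, 0, 0, 0.02, 0, 0, 0, 0, 0, 0.03, 0, 0, 0, 0, 0, 0.03, 0, 0, 0, 0, 0, 0.03, 0, 0, 0, 0, 0, 0.02, 0, 0, 0, 0, 0, 0, 0, 0, 0, 0, 0, 0, 0, 0, 0, 0, 0, 0, 0, 0, 0])

```text
clock: 9.5
eef_pos: [0.4989, -0.2992, 0.139]
tool_rot: [-0.37, -3.117, -0.0]
contact_force: [0.7, -0.1, -0.6]
finger_gap: 0.0132
finger_force: 49.0
```

```bash
python3 - <<'E'
from h import *
import h
o=robot.get_obs(); p=o["eef_pos"]; go(.4995,-.2994,.058,166.4)
im,d,c=wrist("w4"); P,u,v=pts(c,d)
h.ANG=np.radians(-13.6); cover(c,P,p[:2],p[2]-.019)
k=band(P,(.4995,-.2994),.1,.031,.041); print(k.sum(),rect(P[k,:2]))
E
```

```text
t 9.5 pos [ 0.4989 -0.2992  0.139 ] yaw 166.47 tilt 0.14 gap 0.0132 F [ 0.7 -0.1 -0.6]
 now: tool shift [-0.0009 -0.0001  0.081 ] turn [-0.0002 -0.0025  0.0013]  shift after turn [-0.0007 -0.0001  0.081 ]
fin 4625 (array([ 0.499 , -0.2995,  0.0443,  0.0421]), 28.75) 0.1719
head 93 [ 0.5456 -0.3107] 16.35824888944626 0.1479
head 2099 [ 0.4449 -0.2863] 24.121098220348358 0.1478
mid [ 0.4953 -0.2985] ang -13.6 dist 0.1037
212 (array([ 0.4229, -0.2805,  0.0835,  0.0009]), 76.44)
```

View pics/w4.png

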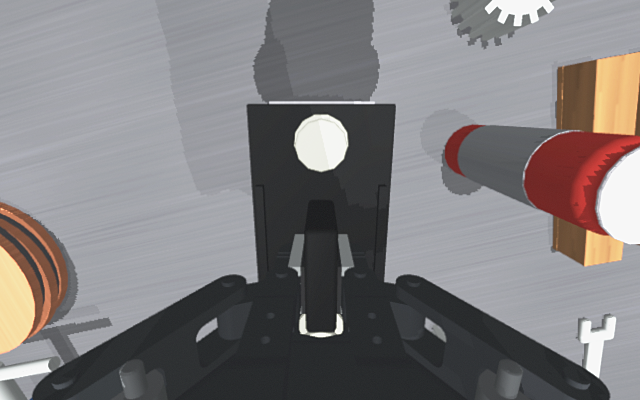

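The held cover's visible head at (320,142) measures (0.4449, -0.2863), and the hole should be at (0.4451, -0.2862), so it is aligned. Lowering.

>>> apply_moves(series=[0, 0, 0.015, 0, 0, 0, 0, 0, 0.02, 0, 0, 0, 0, 0, 0.015, 0, 0, 0, 0, 0, 0.006, 0, 0, 0, 0, 0, 0.004, 0, 0, 0, 0, 0, 0.004, 0, 0, 0, 0, 0, 0.004, 0, 0, 0, 0, 0, 0.004, 0, 0, 0, 0, 0, 0, 0, 0, 0])

```text
clock: 10.3
eef_pos: [0.4982, -0.2992, 0.0661]
tool_rot: [-0.37, -3.117, 0.0]
contact_force: [-0.0, 0.2, -1.6]
finger_gap: 0.0133
finger_force: 49.1
```

>>> apply_moves(series=[0, 0, 0.003, 0, 0, 0, 0, 0, 0.003, 0, 0, 0, 0, 0, 0.002, 0, 0, 0, 0, 0, 0.002, 0, 0, 0, 0, 0, 0.001, 0, 0, 0, 0, 0, 0, 0, 0, 0])

```text
clock: 10.8
eef_pos: [0.4982, -0.2992, 0.0553]
tool_rot: [-0.37, -3.117, 0.0]
contact_force: [0.3, -0.2, -1.1]
finger_gap: 0.0132
finger_force: 49.3
```

>>> apply_moves(series=[0, 0, 0.001, 0, 0, 0, 0, 0, 0.001, 0, 0, 0, 0, 0, 0, 0, 0, 0])

```text
clock: 11.05
eef_pos: [0.4983, -0.2993, 0.0549]
tool_rot: [-0.37, -3.117, 0.002]
contact_force: [-6.6, 2.2, 17.6]
finger_gap: 0.0134
finger_force: 51.8
```

Seated on contact. Releasing and raising for a look.

>>> apply_moves(series=[0, 0, -0.001, 0, 0, 0, 0, 0, 0, 0, 0, 0, 0, 0, 0, 0, 0, 0, 0, 0, 0, 0, 0, 0, 0, 0, 0, 0, 0, 0], grip=0.05)

```text
clock: 11.47
eef_pos: [0.4982, -0.2992, 0.0541]
tool_rot: [-0.37, -3.117, -0.0]
contact_force: [0.1, -0.4, -0.1]
finger_gap: 0.05
finger_force: 0.0
```

>>> apply_moves(series=[0, 0, -0.02, 0, 0, 0, 0, 0, -0.03, 0, 0, 0, 0, 0, -0.035, 0, 0, 0, -0.01, 0, -0.035, 0, 0, 0, -0.01, 0, -0.01, 0, 0, 0, 0, 0, 0, 0, 0, 0, 0, 0, 0, 0, 0, 0])

```text
clock: 12.05
eef_pos: [0.5184, -0.304, 0.1844]
tool_rot: [-0.37, -3.118, 0.001]
contact_force: [-0.2, -0.0, -0.4]
finger_gap: 0.0498
finger_force: 0.0
```

```bash
python3 - <<'E'
from h import *
import h
im,d,c=wrist("w5"); P,u,v=pts(c,d)
h.ANG=np.radians(-13.6); cover(c,P,(.4985,-.2993),.036)
k=band(P,(.4995,-.2994),.1,.031,.045); print(k.sum(),rect(P[k,:2]))
k=band(P,(.4995,-.2994),.1,.0395,.046); print("plate",k.sum(),rect(P[k,:2]),np.median(P[k,2]).round(4))
go(.5544,-.3127,.1)
E
```

```text
fin 969 (array([ 0.4981, -0.2998,  0.0493,  0.014 ]), -14.18) 0.0877
head 451 [ 0.5525 -0.3131] 23.932261392474174 0.0642
head 584 [ 0.4444 -0.2868] 23.50393496453762 0.0637
mid [ 0.4984 -0.2999] ang -13.67 dist 0.1113
10536 (array([ 0.4995, -0.2993,  0.1592,  0.0845]), -13.64)
plate 9297 (array([ 0.4988, -0.2998,  0.1483,  0.0765]), -13.51) 0.0419
t 12.1 pos [ 0.5173 -0.3037  0.1833] yaw 166.46 tilt 0.26 gap 0.0501 F [-0.9  0.4 -0.7]
 now: tool shift [-0.0385 -0.      0.0831] turn [-0.0003 -0.0045  0.    ]  shift after turn [-0.0382 -0.      0.0833]
```

Cover is seated: heads at 0.064 (proud) and within 1.5 mm of the strainer centre. Closing the fingers and pressing rivet 0.

>>> apply_moves(series=[-0.018, 0, 0.01, 0, 0, 0, -0.0184, -0.0009, 0.02, 0, 0, 0, 0, 0, 0.03, 0, 0, 0, 0, 0, 0.03, 0, 0, 0, 0, 0, 0.015, 0, 0, 0, 0, 0, 0.004, 0, 0, 0, 0, 0, 0, 0, 0, 0], grip=0.0)

```text
clock: 12.68
eef_pos: [0.5509, -0.3125, 0.0726]
tool_rot: [-0.369, -3.112, -0.003]
contact_force: [0.0, 1.1, 1.0]
finger_gap: -0.0003
finger_force: 0.0
```

>>> apply_moves(series=[0, 0, 0.003, 0, 0, 0, 0, 0, 0.003, 0, 0, 0, 0, 0, 0.003, 0, 0, 0, 0, 0, 0.003, 0, 0, 0, 0, 0, 0.003, 0, 0, 0, 0, 0, 0.003, 0, 0, 0, 0, 0, 0, 0, 0, 0])

```text
clock: 13.27
eef_pos: [0.5533, -0.3136, 0.0576]
tool_rot: [-0.37, -3.118, 0.001]
contact_force: [0.8, -0.4, 0.4]
finger_gap: 0.0002
finger_force: 0.2
```

>>> apply_moves(series=[0, 0, 0.002, 0, 0, 0, 0, 0, 0.002, 0, 0, 0, 0, 0, 0.002, 0, 0, 0, 0, 0, 0.002, 0, 0, 0, 0, 0, 0, 0, 0, 0])

```text
clock: 13.68
eef_pos: [0.5534, -0.3136, 0.051]
tool_rot: [-0.371, -3.118, 0.002]
contact_force: [-4.7, 0.8, 15.0]
finger_gap: -0.0003
finger_force: 7.6
```

>>> apply_moves(series=[0, 0, 0.001, 0, 0, 0, 0, 0, 0, 0, 0, 0, 0, 0, -0.03, 0, 0, 0, 0, 0, -0.035, 0, 0, 0, 0.028, 0, 0, 0, 0, 0, 0.028, 0, 0, 0, 0, 0, 0.028, 0, 0, 0, 0, 0, 0.028, 0, 0, 0, 0, 0, 0, 0, 0.02, 0, 0, 0, 0, 0, 0.02, 0, 0, 0, 0, 0, 0.006, 0, 0, 0, 0, 0, 0, 0, 0, 0])

```text
clock: 14.68
eef_pos: [0.4431, -0.2866, 0.0663]
tool_rot: [-0.37, -3.114, -0.002]
contact_force: [0.5, 0.0, 0.9]
finger_gap: 0.0
finger_force: 0.0
```

>>> apply_moves(series=[0, 0, 0.003, 0, 0, 0, 0, 0, 0.003, 0, 0, 0, 0, 0, 0.003, 0, 0, 0, 0, 0, 0.003, 0, 0, 0, 0, 0, 0.003, 0, 0, 0, 0, 0, 0, 0, 0, 0])

```text
clock: 15.18
eef_pos: [0.4448, -0.2872, 0.053]
tool_rot: [-0.37, -3.118, 0.001]
contact_force: [0.3, 0.3, -0.1]
finger_gap: -0.0
finger_force: 0.0
```

>>> apply_moves(series=[0, 0, 0.002, 0, 0, 0, 0, 0, 0.002, 0, 0, 0, 0, 0, 0.0, 0, 0, 0])

```text
clock: 15.43
eef_pos: [0.445, -0.2873, 0.0509]
tool_rot: [-0.37, -3.119, 0.003]
contact_force: [-6.4, 3.2, 26.0]
finger_gap: 0.0001
finger_force: 13.4
```

>>> apply_moves(series=[0, 0, -0.02, 0, 0, 0, 0, 0, -0.03, 0, 0, 0, -0.02, 0, -0.04, 0, 0, 0, -0.03, 0, -0.04, 0, 0, 0, -0.03, 0, 0, 0, 0, 0, 0, 0, 0, 0, 0, 0, 0, 0, 0, 0, 0, 0], grip=0.05)

```text
clock: 16.02
eef_pos: [0.5174, -0.3043, 0.1695]
tool_rot: [-0.369, -3.119, 0.0]
contact_force: [-1.0, 0.2, -1.4]
finger_gap: 0.0496
finger_force: 0.0
```

```bash
python3 - <<'E'
from h import *
import h
im,d,c=wrist("w6"); P,u,v=pts(c,d)
h.ANG=np.radians(-13.6); cover(c,P,(.4985,-.2996),.036)
k=band(P,(.4995,-.2994),.1,.031,.045); print(k.sum(),rect(P[k,:2]))
go(.4985,-.2998,.0545,166.4)
E
```

```text
fin 1107 (array([ 0.4987, -0.2995,  0.0504,  0.0134]), -13.78) 0.0877
head 458 [ 0.5527 -0.3128] 24.14826862514019 0.0509
head 594 [ 0.4438 -0.2871] 24.91016685962677 0.051
mid [ 0.4982 -0.2999] ang -13.31 dist 0.1119
11720 (array([ 0.4997, -0.2993,  0.1598,  0.0844]), -13.61)
t 16.07 pos [ 0.5159 -0.3041  0.1687] yaw 166.48 tilt 0.19 gap 0.0501 F [-0.4  0.8  0.5]
 now: tool shift [0.0175 0.0002 0.1143] turn [-0.0003 -0.0034  0.0014]  shift after turn [1.790e-02 1.000e-04 1.142e-01]
```

Both heads are home at 0.051. Gripping the fin again with more force.

>>> apply_moves(series=[0.0175, 0, 0.02, 0, 0, 0, 0, 0, 0.03, 0, -0.003, 0, 0, 0, 0.03, 0, 0, 0, 0, 0, 0.02, 0, 0, 0, 0, 0, 0.01, 0, 0, 0, 0, 0, 0.004, 0, 0, 0, 0, 0, 0, 0, 0, 0, 0, 0, 0, 0, 0, 0])

```text
clock: 16.73
eef_pos: [0.4992, -0.3005, 0.0559]
tool_rot: [0.37, 3.119, -0.001]
contact_force: [0.7, 0.8, -0.2]
finger_gap: 0.0499
finger_force: 0.0
```

>>> apply_moves(series=[0, 0, 0, 0, 0, 0, 0, 0, 0, 0, 0, 0, 0, 0, 0, 0, 0, 0, 0, 0, 0, 0, 0, 0, 0, 0, 0, 0, 0, 0, 0, 0, 0, 0, 0, 0], grip=0.0, force=80)

```text
clock: 17.23
eef_pos: [0.4994, -0.3006, 0.056]
tool_rot: [0.37, 3.118, -0.002]
contact_force: [-0.2, 0.3, 5.6]
finger_gap: 0.0125
finger_force: 78.9
```

>>> apply_moves(series=[0, 0, -0.005, 0, 0, 0, 0, 0, -0.01, 0, 0, 0, 0, 0, -0.02, 0, 0, 0, 0, 0, -0.03, 0, 0, 0, 0, 0, -0.03, 0, 0, 0, 0, 0, -0.03, 0, 0, 0, 0, 0, -0.03, 0, 0, 0, 0, 0, -0.03, 0, 0, 0, 0, 0, -0.03, 0, 0, 0, 0, 0, -0.02, 0, 0, 0, 0, 0, 0, 0, 0, 0, 0, 0, 0, 0, 0, 0])

```text
clock: 18.23
eef_pos: [0.4987, -0.3, 0.2907]
tool_rot: [0.37, 3.118, -0.002]
contact_force: [-0.6, 0.5, -5.9]
finger_gap: 0.0131
finger_force: 79.0
```

```bash
python3 - <<'E'
from h import *
go(.505,.2,.29,166.4)
f=np.load("top1.npz"); c=cam("top"); P,u,v=pts(c,f["d"]); im=f["im"]
# case: mouth floor (z~8 mm) and outer box
m=np.zeros((400,640),np.uint8); k=band(P,(.465,.295),.13,.045,.07); m[v[k],u[k]]=255
cs,h=cv2.findContours(m,cv2.RETR_CCOMP,cv2.CHAIN_APPROX_NONE)
for i,q in enumerate(cs):
    if cv2.contourArea(q)>150: z=atz(c,q.reshape(-1,2),.06); print("inner" if h[0][i][3]>=0 else "outer",rect(z[:,:2]))
E
```

```text
t 18.23 pos [ 0.4987 -0.3     0.2907] yaw 166.47 tilt 0.1 gap 0.0131 F [-0.6  0.5 -5.9]
 now: tool shift [1.109e-01 4.876e-01 1.000e-04] turn [-0.001   0.0014  0.0011]  shift after turn [0.1115 0.4875 0.0007]
outer (array([0.4576, 0.2964, 0.2305, 0.1239]), -20.64)
inner (array([0.4575, 0.2972, 0.1457, 0.0706]), -20.73)
```

The joined pair is lifted (about 5.9 N). Carrying it at z = 0.29, above the can and the 190 mm shaft, to a viewing spot beside the case.

>>> apply_moves(series=[0.006, 0.014, 0, 0, 0, 0, 0.01, 0.026, 0, 0, 0, 0, 0.014, 0.0323, 0, 0, 0, 0, 0.014, 0.0323, 0, 0, 0, 0, 0.014, 0.0323, 0, 0, 0, 0, 0.014, 0.0323, 0, 0, 0, 0, 0.014, 0.0323, 0, 0, 0, 0, 0.014, 0.0323, 0, 0, 0, 0, 0.014, 0.0323, 0, 0, 0, 0, 0.014, 0.0323, 0, 0, 0, 0, 0.014, 0.0323, 0, 0, 0, 0, 0.014, 0.0323, 0, 0, 0, 0, 0.014, 0.0323, 0, 0, 0, 0, 0.013, 0.03, 0, 0, 0, 0, 0.008, 0.018, 0, 0, 0, 0.04, 0.004, 0.008, 0, 0, 0, 0.044, 0, 0, 0, 0, 0, 0.04, 0, 0, 0, 0, 0, 0, 0, 0, 0, 0, 0, 0])

```text
clock: 19.82
eef_pos: [0.4141, 0.1837, 0.2883]
tool_rot: [-0.56, -3.089, 0.003]
contact_force: [0.0, 0.4, -5.4]
finger_gap: 0.0127
finger_force: 78.9
```

```bash
python3 - <<'E'
from h import *
go(.4575,.297,.29,159.3)
im,d,c=wrist("w7"); P,u,v=pts(c,d)
for z0,z1 in((.05,.066),(.055,.063)):
    m=np.zeros((400,640),np.uint8); k=band(P,(.4575,.297),.14,z0,z1); m[v[k],u[k]]=255
    print(k.sum(),np.median(P[k,2]).round(4))
    cs,h=cv2.findContours(m,cv2.RETR_CCOMP,cv2.CHAIN_APPROX_NONE)
    for i,q in enumerate(cs):
        if cv2.contourArea(q)>300: z=atz(c,q.reshape(-1,2),.06); print("inner" if h[0][i][3]>=0 else "outer",rect(z[:,:2]))
E
```

```text
t 19.82 pos [0.4141 0.1837 0.2883] yaw 159.44 tilt 0.18 gap 0.0127 F [ 0.   0.4 -5.4]
 now: tool shift [-0.0008  0.1213 -0.002 ] turn [-0.0025 -0.0018  0.0025]  shift after turn [-0.0005  0.1213 -0.0017]
6588 0.0595
outer (array([0.4596, 0.3002, 0.2286, 0.115 ]), -18.95)
6024 0.0596
outer (array([0.4629, 0.2968, 0.2199, 0.1151]), -20.16)
```

View pics/w7.png

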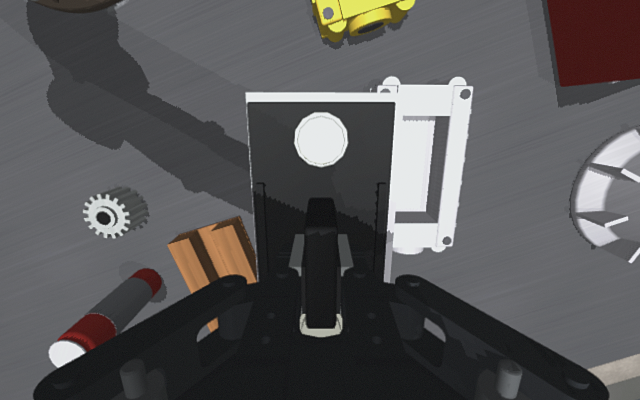

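The case sits at (430,165) in the picture, its left side hidden by the held cover. I'll back off 65 mm for a full view of the mouth.

>>> apply_moves(series=[0, -0.02, 0, 0, 0, 0, 0, -0.025, 0, 0, 0, 0, 0, -0.02, 0, 0, 0, 0, 0, 0, 0, 0, 0, 0, 0, 0, 0, 0, 0, 0])

```text
clock: 20.28
eef_pos: [0.392, 0.1218, 0.2894]
tool_rot: [0.567, 3.09, -0.003]
contact_force: [-0.8, 0.0, -4.9]
finger_gap: 0.0128
finger_force: 79.6
```

```bash
python3 - <<'E'
from h import *
im,d,c=wrist("w8"); P,u,v=pts(c,d)
for z0,z1 in((.05,.066),(.056,.063)):
    m=np.zeros((400,640),np.uint8); k=band(P,(.4575,.297),.14,z0,z1); m[v[k],u[k]]=255
    print(k.sum(),np.median(P[k,2]).round(4))
    cs,h=cv2.findContours(m,cv2.RETR_CCOMP,cv2.CHAIN_APPROX_NONE)
    for i,q in enumerate(cs):
        if cv2.contourArea(q)>300: z=atz(c,q.reshape(-1,2),.06); print("inner" if h[0][i][3]>=0 else "outer",rect(z[:,:2]), np.round(q.reshape(-1,2).mean(0)))
# held part in tool frame
import h as H
o=robot.get_obs(); p=np.array(o["eef_pos"]); H.ANG=np.radians(-20.6); cover(c,P,p[:2],p[2]-.019)
k=band(P,p[:2],.1,p[2]-.0225,p[2]-.0165); print("strainer plate edge z?",k.sum())
go(.4575,.297,.29,159.3)
save("c8.png",im[40:290,230:560],2.4)
E
```

```text
10327 0.0594
outer (array([0.458 , 0.2948, 0.2275, 0.1213]), -20.93) [466. 162.]
inner (array([0.4562, 0.2963, 0.1377, 0.0646]), -21.12) [466. 165.]
9182 0.0596
outer (array([0.4628, 0.2956, 0.2191, 0.1166]), -20.76) [468. 164.]
inner (array([0.4582, 0.2975, 0.1403, 0.0685]), -20.88) [468. 166.]
fin 4512 (array([0.3908, 0.1218, 0.0467, 0.0384]), -57.14) 0.3213
head 325 [0.4428 0.1023] 23.894164711236954 0.2844
head 1747 [0.339  0.1417] 23.932097479701042 0.2845
mid [0.3909 0.122 ] ang -20.81 dist 0.111
strainer plate edge z? 2019
t 20.33 pos [0.3923 0.1229 0.2896] yaw 159.28 tilt 0.04 gap 0.0131 F [ 0.  -0.1 -4.9]
 now: tool shift [ 0.0006  0.1859 -0.0005] turn [-0.0006  0.0003 -0.0003]  shift after turn [ 0.0005  0.1859 -0.0004]
```

View pics/c8.png

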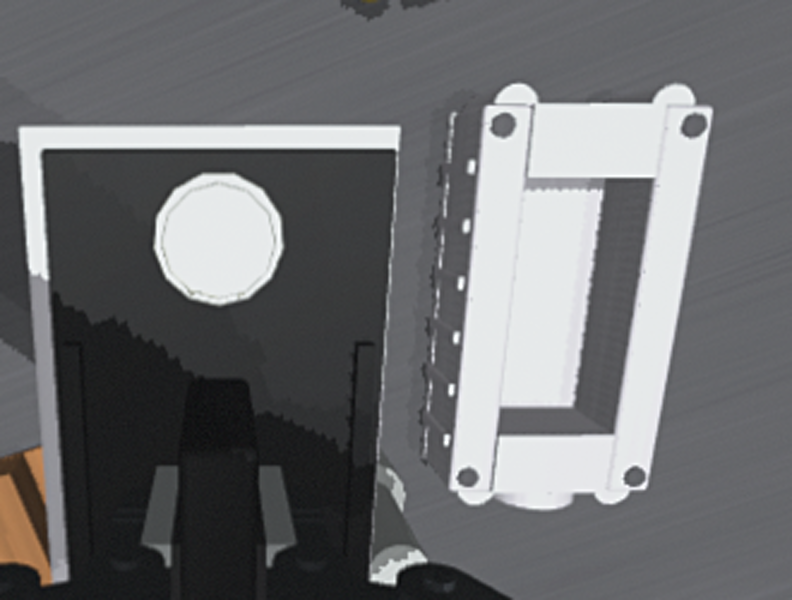

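The mouth is fully visible. The strainer's plate shows an uneven margin under the cover (wider on the left), so I'll measure its pose in the tool frame.

```bash
python3 - <<'E'
from h import *
f=np.load("w8.npz"); o={"eef_pos":f["p"],"tool_rot":f["r"]}; c=cam("wrist",o); M=R.from_rotvec(f["r"]).as_matrix()
uv=[(238.3,92.9),(397.1,92.9),(258.3,281.7),(385,281.7),(247.5,102),(395.8,102)]
for zz in(.268,.2755):
    w=atz(c,uv,zz); print(zz,((w-f["p"])@M*1e3).round(1)[:,:2].tolist())
P,u,v=pts(c,f["d"]); L=(P-f["p"])@M
for row in(100,110,130,150,170,190):
    s=(v==row)&(u>225)&(u<410)&(L[:,2]<.06); uu=u[s]; a=uu.argsort(); l=L[s][a]*1e3
    print(row,uu.min(),uu.max(),l[0].round(1),l[3].round(1),l[-1].round(1), "z med",np.median(l[:,2]).round(1))
E
```

```text
0.268 [[80.0, -43.6], [79.9, 40.2], [-32.9, -39.6], [-32.8, 40.5], [75.4, -39.0], [75.3, 39.8]]
0.2755 [[79.5, -41.6], [79.4, 38.4], [-28.2, -37.8], [-28.1, 38.6], [75.1, -37.2], [75.0, 38.0]]
100 238 395 [ 76.4 -43.9  21.1] [ 76.4 -42.3  21.2] [76.4 39.7 22.8] z med 21.9
110 239 395 [ 71.3 -44.4  23.6] [ 71.3 -42.4  22.1] [71.2 39.4 20.2] z med 14.0
130 240 393 [ 60.8 -44.4  22.6] [ 60.8 -42.7  22.4] [61.1 37.9 15.8] z med 13.6
150 242 392 [ 50.  -43.8  21.5] [ 49.8 -42.4  22.6] [49.9 39.5 21.5] z med 13.6
170 243 391 [ 38.7 -44.1  21.6] [ 38.7 -42.3  21.4] [38.7 39.6 21.6] z med 14.1
190 245 389 [ 27.  -43.8  21.6] [ 26.9 -42.2  22.2] [28.8 37.6 14.6] z med 13.8
```

Strainer centre in the tool frame is (0, -1.9 mm) with yaw aligned, and the cover-to-strainer offset is about 2 mm, which is within limits. Moving over the case with that offset compensated.

>>> apply_moves(series=[0, 0.02, 0, 0, 0, 0.003, 0, 0.028, 0, 0, 0, 0, 0, 0.03, 0, 0, 0, 0, 0, 0.03, 0, 0, 0, 0, 0, 0.03, 0, 0, 0, 0, 0, 0.03, 0, 0, 0, 0, 0, 0.02, 0.01, 0, 0, 0, 0, 0, 0.03, 0, 0, 0, 0, 0, 0.03, 0, 0, 0, 0, 0, 0.03, 0, 0, 0, 0, 0, 0.03, 0, 0, 0, 0, 0, 0.02, 0, 0, 0, 0, 0, 0, 0, 0, 0, 0, 0, 0, 0, 0, 0])

```text
clock: 21.5
eef_pos: [0.4585, 0.2996, 0.1389]
tool_rot: [-0.566, -3.088, 0.002]
contact_force: [0.1, 0.5, -4.4]
finger_gap: 0.0129
finger_force: 79.9
```

```bash
python3 - <<'E'
from h import *
go(.4587,.2991,.0875,159.1)
im,d=robot.snapshot("top"); save("t9.png",im[150:280,140:300],5)
E
```

```text
t 21.5 pos [0.4585 0.2996 0.1389] yaw 159.23 tilt 0.15 gap 0.0129 F [ 0.1  0.5 -4.4]
 now: tool shift [-0.0005 -0.0003  0.0514] turn [-0.0017 -0.0021  0.0023]  shift after turn [-0.0004 -0.0004  0.0514]
```

Within 0.5 mm. Lowering to the rim, then slowly in.

>>> apply_moves(series=[0, -0.0004, 0.01, 0, 0, 0.0023, 0, 0, 0.008, 0, 0, 0, 0, 0, 0.004, 0, 0, 0, 0, 0, 0.004, 0, 0, 0, 0, 0, 0.004, 0, 0, 0, 0, 0, 0.003, 0, 0, 0, 0, 0, 0, 0, 0, 0])

```text
clock: 22.13
eef_pos: [0.4587, 0.2985, 0.1061]
tool_rot: [-0.571, -3.089, 0.002]
contact_force: [0.0, 0.1, -5.5]
finger_gap: 0.013
finger_force: 80.0
```

>>> apply_moves(series=[0, 0, 0.004, 0, 0, 0, 0, 0, 0.004, 0, 0, 0, 0, 0, 0.003, 0, 0, 0, 0, 0, 0.003, 0, 0, 0, 0, 0, 0.002, 0, 0, 0, 0, 0, 0.001, 0, 0, 0, 0, 0, 0.001, 0, 0, 0, 0, 0, 0, 0, 0, 0])

```text
clock: 22.8
eef_pos: [0.4588, 0.2988, 0.0885]
tool_rot: [-0.571, -3.089, 0.001]
contact_force: [0.3, -0.3, -5.9]
finger_gap: 0.0126
finger_force: 80.1
```

>>> apply_moves(series=[0, 0, 0.001, 0, 0, 0, 0, 0, 0.001, 0, 0, 0, 0, 0, 0.001, 0, 0, 0, 0, 0, 0, 0, 0, 0])

```text
clock: 23.13
eef_pos: [0.4592, 0.2991, 0.0861]
tool_rot: [0.571, 3.088, 0.0]
contact_force: [-0.1, 0.7, -1.7]
finger_gap: 0.0129
finger_force: 80.8
```

The strainer is now resting and only the cover's weight hangs; taking up the 2 mm play.

>>> apply_moves(series=[0, 0, 0.001, 0, 0, 0, 0, 0, 0.001, 0, 0, 0, 0, 0, 0, 0, 0, 0])

```text
clock: 23.38
eef_pos: [0.4593, 0.2992, 0.086]
tool_rot: [0.571, 3.087, -0.0]
contact_force: [-6.0, -6.4, 25.8]
finger_gap: 0.013
finger_force: 84.7
```

Seated. Releasing, withdrawing and checking.

>>> apply_moves(series=[0, 0, -0.001, 0, 0, 0, 0, 0, 0, 0, 0, 0, 0, 0, 0, 0, 0, 0, 0, 0, 0, 0, 0, 0, 0, 0, 0, 0, 0, 0], grip=0.045)

```text
clock: 23.8
eef_pos: [0.4589, 0.2988, 0.0845]
tool_rot: [-0.571, -3.089, 0.001]
contact_force: [-0.3, -1.2, -0.3]
finger_gap: 0.0449
finger_force: 0.0
```

>>> apply_moves(series=[0, 0, -0.02, 0, 0, 0, 0, 0, -0.03, 0, 0, 0, 0, 0, -0.035, 0, 0, 0, -0.01, 0, -0.035, 0, 0, 0, -0.015, 0, -0.02, 0, 0, 0, 0, 0, 0, 0, 0, 0, 0, 0, 0, 0, 0, 0])

```text
clock: 24.38
eef_pos: [0.4833, 0.2898, 0.2253]
tool_rot: [0.574, 3.087, 0.001]
contact_force: [0.3, -0.9, -0.4]
finger_gap: 0.0451
finger_force: 0.0
```

```bash
python3 - <<'E'
from h import *
import h
im,d,c=wrist("w10"); P,u,v=pts(c,d)
h.ANG=np.radians(-20.9); cover(c,P,(.459,.299),.066)
k=band(P,(.459,.298),.1,.0635,.075); print("strainer+cover",k.sum(),rect(P[k,:2]))
k=band(P,(.459,.298),.1,.064,.0685); print("strainer plate z",np.median(P[k,2]).round(4))
C=np.c_[P[k,:2],np.ones(k.sum())]; print("tilt",np.linalg.lstsq(C,P[k,2],rcond=None)[0][:2].round(3))
k=band(P,(.459,.298),.14,.054,.0625); print("case",rect(P[k,:2]))
go()
E
```

```text
fin 919 (array([0.458 , 0.2994, 0.0492, 0.0132]), -21.41) 0.1178
head 389 [0.5102 0.2791] 23.976586759090424 0.0809
head 505 [0.4068 0.3184] 24.552544578909874 0.0811
mid [0.4585 0.2987] ang -20.81 dist 0.1106
strainer+cover 10208 (array([0.4593, 0.3002, 0.1597, 0.0844]), -21.05)
strainer plate z 0.0659
tilt [-0.002 -0.   ]
case (array([0.4483, 0.2681, 0.2312, 0.1847]), -20.5)
t 24.43 pos [0.4821 0.2896 0.2242] yaw 159.01 tilt 0.04 gap 0.0451 F [ 0.1  0.4 -0.5]
 now: tool shift [0. 0. 0.] turn [-0.0007 -0.0001  0.    ]  shift after turn [0. 0. 0.]
```

View pics/w10.png

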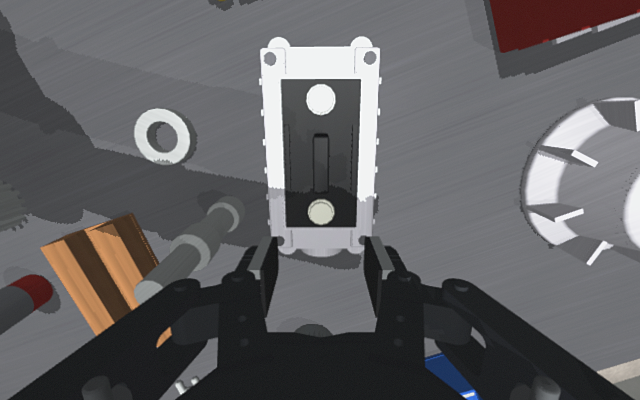

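The joined pair lies level in the case mouth (heads at (321,99) and (321,211)). The strainer plate is at 0.066, the heads are home at 0.081, the bystanders stand, and the gripper is clear.

```bash
python3 -c "
from station import robot
print(robot.close_job())"
```

```text
the job is handed in; nothing more can be done
None
```

The cover is locked on the strainer with both pins pressed home, and the joined strainer sits level in the case mouth; I handed the job in at about 24 s of the 70 s allowed, and the hand-in returned no verdict.

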